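# Balance a sensor boom in the open jaw of a lab stand

### The job

The sensor boom is to be clamped on the support stand at its balance point, which is not known. Lift the boom out of its rack, lay it gently across the open jaw of the stand, feel which way it is heavy and shift it along until it balances, then let go so that it stays there level, resting in the jaw alone. Neither end may ever drop onto the bench, do not press the boom hard down on the stand, and leave the other things standing where they are.

Things in the scene. Friction and masses are not known exactly. Their poses are not given: they have to be found in the camera images.
- boom: the boom arm, one rigid round part 350 mm long: a steel tube of 12 mm diameter, level in the rack at the start, bare from x -120 to +120 mm, with a thick piece on each end. Origin on the tube's axis, halfway along the bare part; x runs along the tube to the sensor housing. In all 0.30 to 0.50 kg; its balance point may lie anywhere on the axis from x -40 to +40 mm and cannot be seen
- counterweight_mid (a point): middle of the boom's aluminium counterweight, 40 mm in diameter, 40 mm long, coaxial, at boom x -140 mm
- housing_mid (a point): middle of the boom's closed grey sensor housing with black bands, 40 mm in diameter, 70 mm long, coaxial, at boom x +155 mm; what is inside it, and so its weight, is not known
- rack: blue storage rack, fixed: base 220 x 84 x 10 mm, two end plates 8 mm thick at x -98 and +98 mm with 90 degree V notches open to the top, ending 6 mm above the lying tube's axis. Origin under its centre, on the bench. The tube lies along the rack's x in the notches, its axis 85 mm above the bench, boom origin above rack origin give or take 8 mm along x
- stand: support stand, fixed: grey cast base 150 (x) x 105 (y) x 18 mm, upright rod of 12 mm, and on it an open aluminium V jaw; origin under the centre of the base on the bench. The groove of the jaw runs along the stand's x axis. A small black thumb screw sticks out 38 mm to -y from the jaw
- seat (a point): on the axis of a tube lying in the stand's jaw, above the jaw's middle; 150 mm above the bench, right over the stand's origin, axes as the stand's. The jaw is a 90 degree V, 14 mm long along x (7 mm each way from here); its arms end 6 mm above and 14 mm to either side of here. With its balance point within 4 mm of here the boom lies level, near the jaw's ends it leans, beyond them it tips off
- bench: the white bench top, its surface at height 0; fixed
- tube_rack: bystander: small blue rack with capped tubes, 75 x 60 mm, 56 mm high, loose; origin under its centre
- tip_box: bystander: blue box of pipette tips with a clear lid, 87 x 62 mm, 64 mm high, loose; origin under its centre
- reagent_bottle: bystander: amber bottle, 48 mm diameter, 85 mm high, loose; origin under its centre
Mind the look-alikes: they are no part of the job. Several things look just like the stand: the one meant starts farthest to the robot's right.

How it is judged:
On the way, in this order (a step that is already met when the one before it is completed fails the run):
1. the boom is lifted out of the rack (height (world z) of boom above 0.13 m and contact force between boom and rack below 0.1 N and contact force between the fingers and boom above 0.5 N), for 0.1 s.
2. the boom lies in the jaw of the stand while still held (contact force between boom and stand above 0.5 N and contact force between the fingers and boom above 0.5 N and horizontal distance between boom and seat below 0.08 m), for 0.2 s.
3. let go, the boom stays level in the jaw (contact force between the fingers and boom below 0.05 N and contact force between boom and stand above 1.5 N and angle between boom's own x axis and vertical between 1.5 and 1.64 rad), for 0.8 s.
At the end, for the whole second after the job is handed in: The boom rests in the V jaw of the stand alone, released and still, tube seated along the groove (within 6 mm and 5 degrees) and level within 3.4 degrees; the three bystanders stand within 20 mm of where they were (contact force between boom and stand above 1.5 N and angle between boom's own x axis and vertical between 1.51 and 1.63 rad and angle between the x axis of boom and the x axis of stand, either way round below 0.09 rad and y of boom in the frame of seat between -0.006 and 0.006 m and z of boom in the frame of seat between -0.006 and 0.006 m and linear speed of boom below 0.01 m/s and angular speed of boom below 0.05 rad/s and distance of each of tube_rack, tip_box, reagent_bottle from where it was at the start of the episode below 0.02 m); the robot touches nothing.
It fails at once if an end of the boom drops onto the bench (contact force between boom and bench above 0.5 N).
It fails at once if the boom is pressed hard (over 25 N) on the stand (contact force between boom and stand above 25 N).
It fails at once if a bystander is knocked away (distance of any of tube_rack, tip_box, reagent_bottle from where it was at the start of the episode above 0.03 m).
It also fails if it takes over 72 s, if anything falls off the work surface, if the arm or the gripper's body presses on something with over 40 N, if the wrist force passes 120 N, or if a joint passes its speed limit or range.

### The arm

A 6-joint arm with a two-finger parallel gripper is mounted at the origin on the work surface. World frame = base frame: x ahead of the robot, y to its left, z up, the work surface at z = 0. Lengths are in m, angles in rad, forces in N, time in s.
With the tool pointing down it reaches from about 0.375 to 0.9 m from the base axis. Payload 3.1 kg.
Tool frame: the origin (TCP) lies at the very end of the fingers, on their centre line; the grasp point (between the pads) lies env.hold_point_z behind it (env.hold_point_z is the distance from the TCP to the grasp point, in m); z points along the fingers, y is the direction in which the jaws open and shut (so a half turn about z gives the same grasp; the last joint's range is limited). The gripper opens to 87 mm and grips with 3 to 60 N. Pads are 19 mm wide; open, the fingers measure 117 mm over their backs; the gripper's body (75 mm by 190 mm) begins 51 mm behind the grasp point.
Start: joints at [-1.429, 0.527, 1.433, -0, 1.181, -0.178], TCP at [0.197, -0.593, 0.223] pointing down, gripper open.
Joint ranges: [-3.08, 3.08], [-0.75, 2.2], [0.22, 2.44], [-1.43, 4.57], [0, 2.65], [-2.85, 2.85]. Speed limits (rad/s): [2.79, 2.79, 3.14, 3.14, 3.14, 3.14].

### API

Orientations are given as a unit quaternion [x, y, z, w].
In Python, from rig import env, eyes gives the robot as it stands.
- The arm moves only by the tool servo_tool, never from a script. Its argument "rows" is a list that holds one entry, the list of rows, each a list of 7 numbers: the shift along the tool's x, y, z in mm, then the turn, a rotation vector about the tool's x, y, z in rad, then the opening in per cent of the stroke, from 0 (shut) to 100 (fully open). In form: [[[tx, ty, tz, ax, ay, az, gripper], ...]]. A call has 1 to 10 rows; each row is the pose to reach, as a shift and turn from the pose commanded when the call began, along the tool's axes at that moment; what a row does not reach only later rows make up. A row lasts 1/12 s, in which the tool goes at most 41.7 mm and 7.16 degrees, less where a joint would pass 70% of its speed; a pose out of reach is approached as far as the arm can. A call with a gripper value outside its range is refused whole. The fingers move at their own pace and stop on an object; "grip_force" is the grip in N (left out, the last holds). Time passes only in rows, so rows that repeat a pose let the fingers close. It gives the time, the measured TCP pose, the force and the opening at its end, in the units of the state.
- env.state(): the state, without advancing time (a new reading comes with each control period).
- eyes.capture(name): name is "scene" or "top" or "wrist"; returns (picture, depth): 384x512x3 uint8, red, green, blue; 384x512 float32, m along the optical axis (not along the pixel's ray), 0 where there is no reading.
- eyes.camera_info(name): a dict with "camera_matrix" (3x3 intrinsics, pixels), "k1" (the pictures are not rectified: a ray, as slopes to the right and down, at radius r is drawn at 1 + k1 r^2 times it, then the intrinsics apply), "R" (3x3) and "t" (3): a world point X has camera coordinates R X + t; the wrist camera has in their place "hand_eye" (4x4, takes a point from camera to tool coordinates, whose origin is the TCP and whose axes are the flange's). Camera axes: x right, y down, z forward; pixel columns grow to the right and rows downward; lengths in m; the calibration is good to about 2 mm. A picture is of the moment at which its call begins: read the wrist's pose just before it. camera_info takes no time and is no camera call.
- env.sign_off(): hands the job in, once; it reports no verdict.
Trained networks look in the newest picture that a camera, given by its name, has taken for a name from the list of things; names that differ only in an ending like _2 or _b are one class to them, and where a whole thing is asked for, a point or a joint stands for the part that bears it (a point fixed in the world has none). Each returns a list of dicts, best first, with "conf" (0 to 1); they miss things now and then, are a little off and sometimes report something else, mostly with a low value. They report only what shows in the picture. A call takes as long as a camera call. They do not tell look-alikes from the thing itself.
- eyes.masks_of(camera, label): "mask" (384x512 bool, what is visible of it) and "extent" ([left, top, right, bottom] in pixels, round what is visible of it).
The state is a dict: "clock": time; "joint_positions": joint angles; "qd": joint speeds; "joint_efforts": joint torques, N m; "eef_pos": TCP position; "ee_rot": TCP orientation; "ft_force": force on the tool from outside, world axes, zero at the start; "moment": the same for the moment, N m; "width": opening from 0.0 (shut) to 1.0 (fully open).
Only numpy, scipy, OpenCV 4.12 (cv2) and the standard library are available. Lean on these libraries where they do the work, as an engineer would, in place of code of your own. Each camera call takes 0.05 s, during which the arm holds its last target. There are 200 camera calls.

## Working session

There is one attempt and no reset: what is moved stays moved. The work goes in short steps, Python scripts to look and compute and a tool call to move; the robot and the scene stay as the last step left them, time stands still between calls to the robot, and variables do not carry over. Pictures are saved under pics/ and viewed, about 8 in all and at most 12, crops included, and the job is handed in when it is done.

Besides the shell and the picture viewer there is one more tool, called after "Request:" in YAML: its name, and indented under it one key for each argument. servo_tool: Moves the arm, as the interface text tells. Its arguments: {"type":"object","properties":{"rows":{"type":"array","items":{"type":"array","items":{"type":"array","items":{"type":"number"}}}},"grip_force":{"type":"number"}},"required":["rows"]}

```bash
mkdir -p pics; ls; cat > h.py <<'E'
import numpy as np, cv2
from rig import env, eyes
from scipy.spatial.transform import Rotation as Rn
def cloud(name,depth,mask,st=None):
    ci=eyes.camera_info(name); K=np.array(ci["camera_matrix"]); k1=ci["k1"]
    v,u=np.nonzero(mask&(depth>0)); d=depth[v,u]
    p=np.stack([u,v],1).astype(np.float64)[:,None]
    n=cv2.undistortPoints(p,K,np.array([k1,0,0,0.]))[:,0]
    c=np.c_[n*d[:,None],d]
    if name=="wrist":
        T=np.array(ci["hand_eye"]); c=c@T[:3,:3].T+T[:3,3]
        return Rn.from_quat(st["ee_rot"]).apply(c)+st["eef_pos"],u,v
    return (c-np.array(ci["t"]))@np.array(ci["R"]),u,v
def save(n,img,s=1): cv2.imwrite(f"pics/{n}.png",cv2.resize(img[...,::-1],None,fx=s,fy=s))
E
python3 - <<'E'
from h import *
print(env.state(), env.hold_point_z)
ims=[]
for c in("top","scene"):
    im,d=eyes.capture(c); ims.append(im)
    for l in("boom","counterweight_mid","housing_mid","rack","stand","tube_rack","tip_box","reagent_bottle"):
        for r in eyes.masks_of(c,l)[:5]:
            if r["conf"]<.3: continue
            p,u,v=cloud(c,d,r["mask"])
            if len(p)<5: continue
            print(c,l,round(r["conf"],2),r["extent"],np.median(p,0).round(3),np.percentile(p,2,0).round(3),np.percentile(p,98,0).round(3))
    np.save(f"{c}.npy",d)
    save(c,im,1.5)
E
```

```text
pics
{'clock': 0.0, 'joint_positions': array([-1.42849355e+00,  5.28458970e-01,  1.43388388e+00, -9.23284554e-06,
        1.18138449e+00, -1.78502150e-01]), 'qd': array([-0.00101346,  0.00198443,  0.00116545,  0.0011585 , -0.00253441,
       -0.00070178]), 'joint_efforts': array([-1.42366243e-03, -4.40052724e+01, -1.76596087e+01,  6.32137223e-02,
        5.80849964e-02, -1.76296567e-04]), 'eef_pos': array([ 0.19700196, -0.59238122,  0.22158191]), 'ee_rot': array([ 9.87162241e-01,  1.59717160e-01,  1.50492527e-05, -1.06724343e-03]), 'ft_force': array([ 0.86141613, -0.24750817, -0.10247096]), 'moment': array([-0.06595825, -0.0223823 , -0.02020345]), 'width': 1.000929263868886} 0.0187
top boom 0.66 [161.9, 151.0, 186.0, 296.6] [0.584 0.194 0.093] [0.38  0.177 0.001] [0.722 0.213 0.105]
top counterweight_mid 0.74 [162.5, 151.6, 183.5, 292.5] [0.563 0.193 0.095] [0.382 0.177 0.083] [0.722 0.211 0.105]
top housing_mid 0.53 [307.2, 206.3, 354.3, 261.5] [ 0.516 -0.212  0.017] [ 0.449 -0.264  0.011] [ 0.593 -0.165  0.151]
top rack 0.84 [158.0, 187.7, 195.8, 269.6] [0.534 0.186 0.009] [0.428 0
[... 1349 characters left out ...]
.005] [0.64 0.23 0.09]
scene stand 0.88 [155.1, 170.0, 200.5, 233.6] [ 0.527 -0.216  0.017] [ 0.44  -0.265 -0.001] [ 0.595 -0.164  0.149]
scene stand 0.84 [291.1, 237.3, 358.0, 307.8] [0.846 0.108 0.017] [0.77  0.058 0.001] [0.913 0.167 0.149]
scene stand 0.79 [215.8, 265.7, 266.8, 333.1] [ 0.854 -0.116  0.017] [ 0.781 -0.163  0.009] [ 0.919 -0.063  0.149]
scene tube_rack 0.69 [238.6, 182.6, 263.8, 214.6] [0.577 0.001 0.039] [ 0.525 -0.028  0.001] [0.598 0.033 0.056]
scene tip_box 0.62 [232.4, 145.3, 256.0, 177.6] [0.44  0.008 0.062] [ 0.37  -0.024  0.003] [0.458 0.044 0.066]
scene reagent_bottle 0.65 [260.2, 217.9, 281.6, 247.9] [0.717 0.006 0.054] [ 0.696 -0.013  0.008] [0.728 0.027 0.085]
```

View pics/top.png

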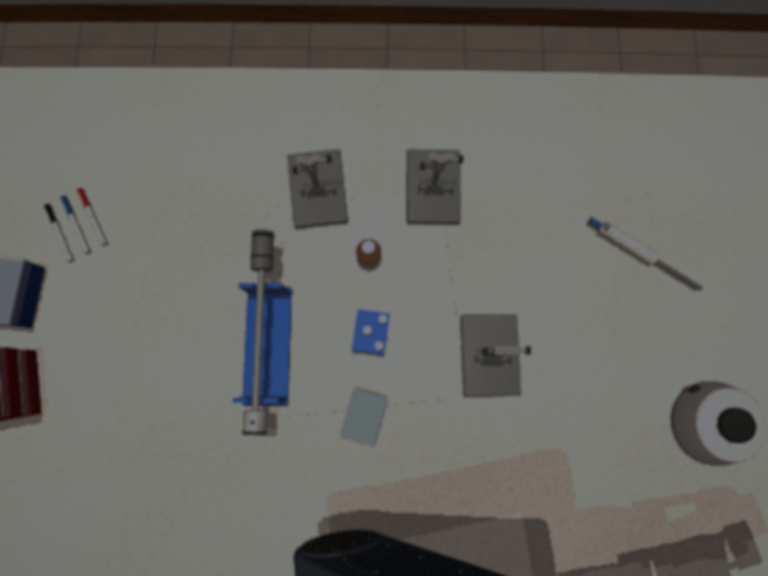

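```bash
python3 - <<'E'
from h import *
d=np.load("top.npy"); im=cv2.imread("pics/top.png"); im=cv2.resize(im,(512,384))
a=im[140:305,145:205]; b=im[195:275,295:370]
out=np.zeros((600,800,3),np.uint8)
a=cv2.resize(a,None,fx=3.6,fy=3.6); b=cv2.resize(b,None,fx=6,fy=6)
out[:a.shape[0],:a.shape[1]]=a; out[:b.shape[0],250:250+b.shape[1]]=b
cv2.imwrite("pics/crop1.png",out)
M=np.zeros(d.shape,bool);M[140:305,150:205]=1
p,u,v=cloud("top",d,M)
for nm,s in(("tube/boom",(p[:,2]>.088)&(p[:,0]>.45)&(p[:,0]<.62)&(abs(p[:,1]-.194)<.01)),("thick",p[:,2]>.098)):
    q=p[s]; print(nm,len(q),q.mean(0),np.percentile(q,[1,99],0)); 
    f=np.polyfit(q[:,0],q[:,1],1); print(f)
for x in np.arange(.36,.76,.01):
    q=p[(abs(p[:,0]-x)<.005)&(p[:,2]>.06)]
    if len(q): print(round(x,2),q[:,2].max().round(3),q[:,1].min().round(3),q[:,1].max().round(3))
M=np.zeros(d.shape,bool);M[190:285,290:375]=1
p,u,v=cloud("top",d,M)
q=p[(p[:,2]>.13)]; print("jaw",q.mean(0),q.min(0),q.max(0),len(q))
q=p[(p[:,2]>.012)&(p[:,2]<.025)]; print("base",cv2.minAreaRect((q[:,:2]*1000).astype(np.float32)))
M[:]=0;M[180:275,150:205]=1
p,u,v=cloud("top",d,M); q=p[(p[:,2]>.005)&(p[:,2]<.02)];print("rack",cv2.minAreaRect((q[:,:2]*1000).astype(np.float32)))
E
```

```text
tube/boom 181 [0.53351537 0.19456085 0.08972982] [[0.45404144 0.18924496 0.08802741]
 [0.61499099 0.19935406 0.09251134]]
[0.00184171 0.19357827]
thick 458 [0.5753464  0.19467216 0.10185808] [[0.37752807 0.18039179 0.0980466 ]
 [0.72658774 0.20978458 0.1064084 ]]
[0.0054728  0.19152341]
0.38 0.106 0.175 0.215
0.39 0.106 0.175 0.211
0.4 0.107 0.175 0.212
0.41 0.105 0.175 0.213
0.42 0.104 0.175 0.212
0.43 0.093 0.156 0.232
0.44 0.092 0.157 0.232
0.45 0.093 0.189 0.198
0.46 0.091 0.189 0.199
0.47 0.093 0.189 0.199
0.48 0.093 0.188 0.2
0.49 0.092 0.189 0.201
0.5 0.092 0.188 0.199
0.51 0.092 0.189 0.199
0.52 0.092 0.189 0.199
0.53 0.091 0.19 0.2
0.54 0.092 0.19 0.201
0.55 0.092 0.19 0.201
0.56 0.094 0.19 0.199
0.57 0.092 0.189 0.199
0.58 0.092 0.189 0.2
0.59 0.09 0.189 0.201
0.6 0.091 0.19 0.201
0.61 0.092 0.191 0.201
0.62 0.092 0.19 0.199
0.63 0.092 0.157 0.234
0.64 0.092 0.19 0.2
0.65 0.091 0.19 0.201
0.66 0.106 0.176 0.215
0.67 0.105 0.176 0.214
0.68 0.105 0.176 0.215
0.69 0.104 0.176 0.215
0.7 0.105 0.176 0.212
0.71 0.106 0.177 0.212
0.72 0.106 0.177 0.213
0.73 0.104 0.178 0.205
jaw [ 0.51937579 -0.22202642  0.14736507] [ 0.51207103 -0.25274474  0.13428215] [ 0.52680122 -0.19527203  0.15809664] 141
base ((519.95654296875, -214.8069610595703), (147.81207275390625, 104.32716369628906), 0.508449375629425)
rack ((531.3694458007812, 194.33511352539062), (218.44985961914062, 84.98312377929688), 0.48851117491722107)
```

View pics/crop1.png

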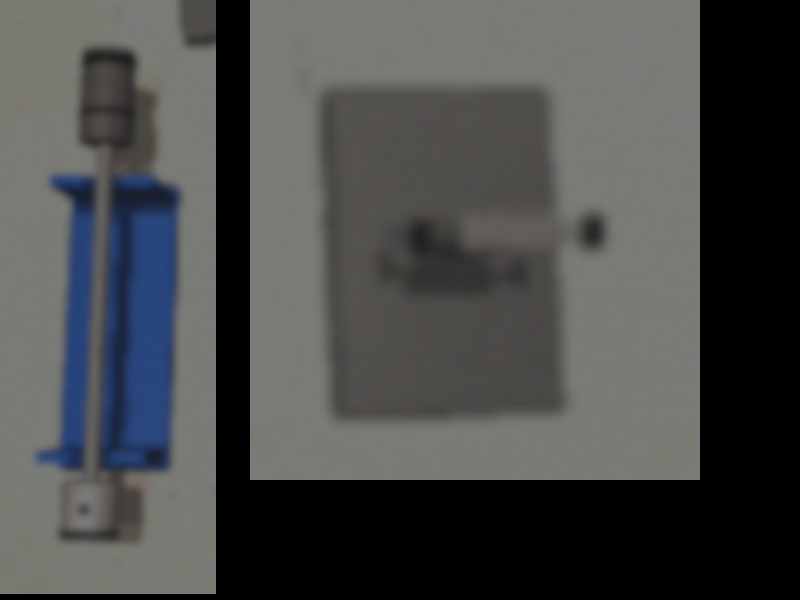

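Three things look like the stand in the top view: (318,190), (433,187) and (490,355). The last one, at y ≈ -0.215, is farthest right, and the crop shows its jaw and thumb screw towards -y, so it is the target. The boom lies along world x with its housing at +x. I'm starting the approach.

Request:
servo_tool:
  rows:
    - [[297, -291, -30, 0, 0, 0.312, 100], [297, -291, -30, 0, 0, 0.312, 100], [297, -291, -30, 0, 0, 0.312, 100], [297, -291, -30, 0, 0, 0.312, 100], [297, -291, -30, 0, 0, 0.312, 100], [297, -291, -30, 0, 0, 0.312, 100], [297, -291, -30, 0, 0, 0.312, 100], [297, -291, -30, 0, 0, 0.312, 100], [297, -291, -30, 0, 0, 0.312, 100], [297, -291, -30, 0, 0, 0.312, 100]]

```text
clock: 1.73
eef_pos: [0.3877, -0.2217, 0.253]
ee_rot: [1.0, 0.004, 0.0, 0.0]
ft_force: [1.1, -0.3, 0.4]
width: 1.002
```

Request:
servo_tool:
  rows:
    - [[153, -414, 0, 0, 0, 0, 100], [153, -414, 0, 0, 0, 0, 100], [153, -414, 0, 0, 0, 0, 100], [153, -414, 0, 0, 0, 0, 100], [153, -414, 0, 0, 0, 0, 100], [153, -414, 0, 0, 0, 0, 100], [153, -414, 0, 0, 0, 0, 100], [153, -414, 0, 0, 0, 0, 100], [153, -414, 0, 0, 0, 0, 100], [153, -414, 0, 0, 0, 0, 100]]

```text
clock: 2.57
eef_pos: [0.5284, 0.1709, 0.2528]
ee_rot: [1.0, 0.005, 0.0, 0.0]
ft_force: [0.6, -1.5, 0.3]
width: 1.001
```

Request:
servo_tool:
  rows:
    - [[0, 0, 40, 0, 0, 0, 100], [0, 0, 40, 0, 0, 0, 100], [0, 0, 40, 0, 0, 0, 100], [0, 0, 40, 0, 0, 0, 100], [0, 0, 40, 0, 0, 0, 100]]

```text
clock: 2.98
eef_pos: [0.5289, 0.1677, 0.214]
ee_rot: [1.0, 0.004, 0.001, -0.0]
ft_force: [-0.3, 0.2, -0.0]
width: 1.001
```

```bash
python3 - <<'E'
from h import *
st=env.state(); print({k:np.round(st[k],4) for k in("clock","eef_pos","ee_rot","ft_force","moment","width")})
im,d=eyes.capture("wrist"); save("w1",im,1.2)
p,u,v=cloud("wrist",d,d>0,st)
for x in np.arange(.44,.66,.02):
    q=p[(abs(p[:,0]-x)<.006)&(p[:,2]>.075)&(p[:,2]<.12)&(abs(p[:,1]-.194)<.03)]
    if len(q)>3: print(round(x,2),len(q),q[:,2].max().round(4),q[:,1].min().round(4),q[:,1].max().round(4))
for i in range(3): eyes.capture("top"); print(env.state()["ft_force"].round(3),env.state()["moment"].round(4))
E
```

```text
{'clock': np.float64(2.9833), 'eef_pos': array([0.5289, 0.1677, 0.214 ]), 'ee_rot': array([ 1.0e+00,  3.6e-03,  1.2e-03, -1.0e-04]), 'ft_force': array([-0.3228,  0.2149, -0.0307]), 'moment': array([ 0.0048, -0.0025,  0.0312]), 'width': np.float64(1.0006)}
0.44 270 0.0929 0.1646 0.2239
0.46 114 0.0923 0.1892 0.201
0.48 117 0.0922 0.1898 0.2005
0.5 130 0.0927 0.1896 0.2013
0.52 136 0.0926 0.1894 0.2006
0.54 142 0.0925 0.1899 0.2011
0.56 162 0.0921 0.1897 0.2016
0.58 158 0.0929 0.1903 0.2019
0.6 167 0.0924 0.1901 0.2014
0.62 392 0.0931 0.1641 0.224
0.64 203 0.0924 0.1904 0.2024
0.66 832 0.1065 0.1768 0.217
[-0.164 -0.479 -0.398] [0.095  0.0158 0.0414]
[-0.247  0.031 -1.127] [-0.028   0.0233  0.0158]
[ 0.283  0.08  -0.316] [ 0.0202  0.0299 -0.0053]
```

View pics/w1.png

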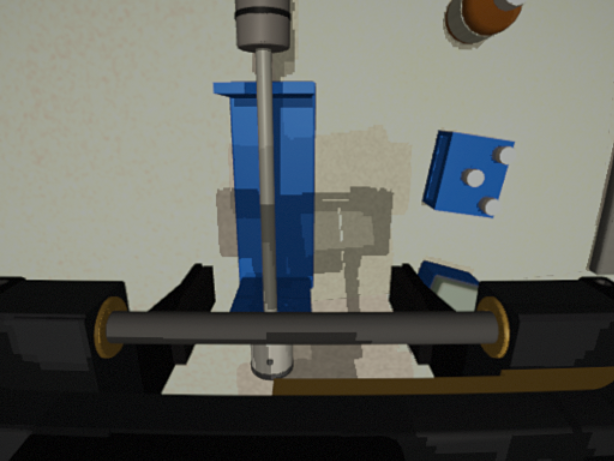

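The picture shows the tube straddled by the fingers, running from (262,50) to (270,340). Its axis is at y ≈ 0.195 and about 0.4° of yaw. The wrist force noise is large, so I'll average the weighing.

Request:
servo_tool:
  rows:
    - [[9, -27.5, 0, 0, 0, 0, 100], [9, -27.5, 0, 0, 0, 0, 100], [9, -27.5, 40, 0, 0, 0, 100], [9, -27.5, 75, 0, 0, 0, 100], [9, -27.5, 110, 0, 0, 0, 100], [9, -27.5, 135, 0, 0, 0, 100], [9, -27.5, 147, 0, 0, 0, 100], [9, -27.5, 147, 0, 0, 0, 100]]

```text
clock: 3.85
eef_pos: [0.5346, 0.1952, 0.0628]
ee_rot: [1.0, 0.004, -0.003, 0.001]
ft_force: [-0.2, 0.2, 0.3]
width: 0.997
```

Request:
servo_tool:
  rows:
    - [[0, 0, -3, 0, 0, 0, 100], [0, 0, -3, 0, 0, 0, 100], [0, 0, -3, 0, 0, 0, 100]]

```text
clock: 4.1
eef_pos: [0.5384, 0.1963, 0.0705]
ee_rot: [1.0, 0.004, 0.002, -0.0]
ft_force: [-0.3, -0.7, -0.6]
width: 0.995
```

```bash
cat >> h.py <<'E'
def weigh(n=12):
    F=[];M=[]
    for i in range(n):
        eyes.capture("top"); s=env.state(); F.append(s["ft_force"]);M.append(s["moment"])
    F=np.array(F);M=np.array(M)
    print("t",round(s["clock"],2),"pos",s["eef_pos"].round(4),"q",np.round(s["ee_rot"],4),"w",round(s["width"],4))
    print("F",F.mean(0).round(3),"M",M.mean(0).round(4),"se",(F.std(0)/n**.5).round(3),(M.std(0)/n**.5).round(4))
E
python3 -c "
from h import *
weigh(12)"
```

```text
t 4.7 pos [0.5368 0.1962 0.0685] q [ 1.0e+00  4.4e-03 -1.0e-04  0.0e+00] w 0.9976
F [0.055 0.116 0.084] M [0.0308 0.0257 0.0122] se [0.13  0.175 0.122] [0.0057 0.0055 0.0093]
```

Request:
servo_tool:
  rows:
    - [[0, 0, 0, 0, 0, 0, 12], [0, 0, 0, 0, 0, 0, 5], [0, 0, 0, 0, 0, 0, 5], [0, 0, 0, 0, 0, 0, 5], [0, 0, 0, 0, 0, 0, 5], [0, 0, 0, 0, 0, 0, 5], [0, 0, 0, 0, 0, 0, 5], [0, 0, 0, 0, 0, 0, 5]]
  grip_force: 60

```text
clock: 5.37
eef_pos: [0.5368, 0.1962, 0.0685]
ee_rot: [1.0, 0.004, -0.0, -0.0]
ft_force: [-0.4, -0.3, 0.2]
width: 0.482
```

Request:
servo_tool:
  rows:
    - [[0, 0, 0, 0, 0, 0, 5], [0, 0, 0, 0, 0, 0, 5], [0, 0, 0, 0, 0, 0, 5], [0, 0, 0, 0, 0, 0, 5], [0, 0, 0, 0, 0, 0, 5], [0, 0, 0, 0, 0, 0, 5], [0, 0, 0, 0, 0, 0, 5], [0, 0, 0, 0, 0, 0, 5]]

```text
clock: 6.03
eef_pos: [0.5369, 0.1964, 0.0686]
ee_rot: [1.0, 0.004, 0.0, -0.0]
ft_force: [-0.3, 2.0, -0.5]
width: 0.122
```

Request:
servo_tool:
  rows:
    - [[0, 0, -3, 0, 0, 0, 0], [0, 0, -6, 0, 0, 0, 0], [0, 0, -10, 0, 0, 0, 0], [0, 0, -14, 0, 0, 0, 0], [0, 0, -18, 0, 0, 0, 0], [0, 0, -18, 0, 0, 0, 0], [0, 0, -18, 0, 0, 0, 0]]

```text
clock: 6.62
eef_pos: [0.5371, 0.1962, 0.0869]
ee_rot: [1.0, 0.004, 0.0, -0.0]
ft_force: [-0.2, -0.2, -3.4]
width: 0.115
```

```bash
python3 -c "
from h import *
weigh(16)
st=env.state()
im,d=eyes.capture('wrist'); save('w2',im,1.2)
p,u,v=cloud('wrist',d,d>0,st)
for x in np.arange(.56,.75,.01):
    q=p[(abs(p[:,0]-x)<.005)&(p[:,2]>.08)&(p[:,2]<.14)&(abs(p[:,1]-.196)<.03)]
    if len(q)>3: print(round(x,3),q[:,2].max().round(4))
"
```

```text
t 7.42 pos [0.5368 0.1962 0.0865] q [ 1.      0.0044 -0.      0.    ] w 0.1217
F [-0.2   -0.097 -3.827] M [0.0073 0.0601 0.0006] se [0.125 0.096 0.093] [0.0069 0.0072 0.004 ]
0.56 0.1106
0.57 0.1103
0.58 0.1102
0.59 0.1105
0.6 0.1108
0.61 0.1104
0.62 0.1104
0.63 0.1103
0.64 0.1101
0.65 0.11
0.66 0.1052
```

The boom weighs about 3.9 N, and its balance point is about 9 mm to +x of the grip. The grip must clear the jaw, so I'll put the boom back and take it about 28 mm from the balance point.

Request:
servo_tool:
  rows:
    - [[0, 0, 8, 0, 0, 0, 0], [0, 0, 14, 0, 0, 0, 0], [0, 0, 17.5, 0, 0, 0, 0], [0, 0, 17.5, 0, 0, 0, 0], [0, 0, 17.5, 0, 0, 0, 30], [0, 0, 17.5, 0, 0, 0, 30], [0, 0, 17.5, 0, 0, 0, 30], [0, 0, 17.5, 0, 0, 0, 30], [-9, 0, 17.5, 0, 0, 0, 30], [-19, 0, 17.5, 0, 0, 0, 30]]

```text
clock: 8.3
eef_pos: [0.5179, 0.1959, 0.0692]
ee_rot: [1.0, 0.004, 0.001, -0.0]
ft_force: [0.3, 0.4, -0.1]
width: 0.296
```

Request:
servo_tool:
  rows:
    - [[0, 0, 0, 0, 0, 0, 30], [0, 0, 0, 0, 0, 0, 5], [0, 0, 0, 0, 0, 0, 0], [0, 0, 0, 0, 0, 0, 0], [0, 0, 0, 0, 0, 0, 0], [0, 0, 0, 0, 0, 0, 0], [0, 0, 0, 0, 0, 0, 0], [0, 0, 0, 0, 0, 0, 0]]

```text
clock: 8.97
eef_pos: [0.5183, 0.1963, 0.0692]
ee_rot: [1.0, 0.004, 0.0, -0.0]
ft_force: [0.9, 1.4, 0.9]
width: 0.117
```

Request:
servo_tool:
  rows:
    - [[0, 0, 0, 0, 0, 0, 0], [0, 0, -3, 0, 0, 0, 0], [0, 0, -6, 0, 0, 0, 0], [0, 0, -10, 0, 0, 0, 0], [0, 0, -14, 0, 0, 0, 0], [0, 0, -18, 0, 0, 0, 0], [0, 0, -18, 0, 0, 0, 0], [0, 0, -18, 0, 0, 0, 0]]

```text
clock: 9.63
eef_pos: [0.518, 0.196, 0.0874]
ee_rot: [1.0, 0.004, 0.0, -0.0]
ft_force: [0.0, -0.3, -3.7]
width: 0.116
```

```bash
python3 -c "
from h import *
weigh(24)
st=env.state()
im,d=eyes.capture('wrist'); save('w3',im,1.2)
p,u,v=cloud('wrist',d,d>0,st)
for x in np.arange(.54,.75,.01):
    q=p[(abs(p[:,0]-x)<.005)&(p[:,2]>.08)&(p[:,2]<.14)&(abs(p[:,1]-.196)<.03)]
    if len(q)>3: print(round(x,3),q[:,2].max().round(4))
"
```

```text
t 10.83 pos [0.5179 0.196  0.0871] q [ 1.      0.0044  0.     -0.    ] w 0.1161
F [-0.2    0.061 -3.845] M [0.0146 0.1124 0.0005] se [0.111 0.109 0.126] [0.0049 0.0067 0.0043]
0.54 0.1097
0.55 0.1098
0.56 0.1096
0.57 0.1097
0.58 0.1093
0.59 0.1095
0.6 0.1091
0.61 0.1087
0.62 0.1091
0.63 0.1089
0.64 0.1078
```

Request:
servo_tool:
  rows:
    - [[0, 0, -8, 0, 0, 0, 0], [0, 0, -20, 0, 0, 0, 0], [0, 0, -36, 0, 0, 0, 0], [0, 0, -54, 0, 0, 0, 0], [0, 0, -72, 0, 0, 0, 0], [0, 0, -90, 0, 0, 0, 0], [0, 0, -104, 0, 0, 0, 0], [0, 0, -112, 0, 0, 0, 0], [0, 0, -115, 0, 0, 0, 0], [0, 0, -115, 0, 0, 0, 0]]

```text
clock: 11.72
eef_pos: [0.518, 0.1961, 0.2028]
ee_rot: [1.0, 0.004, 0.001, -0.0]
ft_force: [-0.1, -0.3, -4.6]
width: 0.119
```

Request:
servo_tool:
  rows:
    - [[-1, 8, 0, 0, 0, 0, 0], [-3, 24, 0, 0, 0, 0, 0], [-5, 46, 0, 0, 0, 0, 0], [-7, 70, 0, 0, 0, 0, 0], [-9, 96, 0, 0, 0, 0, 0], [-11, 122, 0, 0, 0, 0, 0], [-12, 146, 0, 0, 0, 0, 0], [-13, 164, 0, 0, 0, 0, 0], [-14, 173, 0, 0, 0, 0, 0], [-14, 176, 0, 0, 0, 0, 0]]

```text
clock: 12.55
eef_pos: [0.5045, 0.0183, 0.2011]
ee_rot: [1.0, 0.003, -0.001, -0.0]
ft_force: [-0.4, 0.7, -3.4]
width: 0.119
```

Request:
servo_tool:
  rows:
    - [[-1, 8, 0, 0, 0, 0, 0], [-3, 24, 0, 0, 0, 0, 0], [-5, 46, 0, 0, 0, 0, 0], [-7, 70, 0, 0, 0, 0, 0], [-9, 96, 0, 0, 0, 0, 0], [-11, 122, 0, 0, 0, 0, 0], [-12, 146, 0, 0, 0, 0, 0], [-13, 164, 0, 0, 0, 0, 0], [-14, 173, 0, 0, 0, 0, 0], [-14, 176, 0, 0, 0, 0, 0]]

```text
clock: 13.38
eef_pos: [0.493, -0.157, 0.2018]
ee_rot: [1.0, 0.004, -0.0, -0.0]
ft_force: [0.4, 0.9, -3.6]
width: 0.119
```

```bash
python3 -c "
from h import *
st=env.state()
im,d=eyes.capture('wrist'); save('w4',im,1.2)
p,u,v=cloud('wrist',d,d>0,st)
print(st['eef_pos'],st['ee_rot'],st['width'],st['clock'])
for x in np.arange(.50,.72,.015):
    q=p[(abs(p[:,0]-x)<.005)&(p[:,2]>.20)&(p[:,2]<.26)&(abs(p[:,1]-st['eef_pos'][1])<.03)]
    if len(q)>3: print(round(x,3),q[:,2].max().round(4),q[:,1].mean().round(4))
q=p[(p[:,2]>.13)&(p[:,2]<.165)&(p[:,1]<-.18)&(p[:,1]>-.27)&(abs(p[:,0]-.52)<.03)]
print('jaw',len(q),q.min(0),q.max(0))
for y in np.arange(-.27,-.18,.005):
    s=q[abs(q[:,1]-y)<.0025]
    if len(s)>2: print(round(y,4),len(s),s[:,2].max().round(4),s[:,0].min().round(4),s[:,0].max().round(4))
q=p[(p[:,2]>.01)&(p[:,2]<.026)&(p[:,1]<-.14)&(p[:,1]>-.29)&(abs(p[:,0]-.52)<.1)]
print(q.min(0),q.max(0))
"
```

```text
[ 0.49295687 -0.15702705  0.20182459] [ 9.99992199e-01  3.94919108e-03 -7.45614980e-05 -2.49452352e-05] 0.11922651881777917 13.3833
0.5 0.26 -0.1578
0.515 0.225 -0.1578
0.53 0.2247 -0.1576
0.545 0.2242 -0.1575
0.56 0.2247 -0.1576
0.575 0.2246 -0.1573
0.59 0.2241 -0.1574
0.605 0.2241 -0.1571
jaw 1530 [ 0.50925389 -0.25416728  0.13040556] [ 0.52461256 -0.19565708  0.15669451]
-0.255 31 0.1505 0.5116 0.5242
-0.25 123 0.1505 0.5117 0.5246
-0.245 132 0.1503 0.5112 0.5244
-0.24 45 0.1466 0.5152 0.5205
-0.235 67 0.1538 0.5103 0.5245
-0.23 146 0.1567 0.51 0.5244
-0.225 193 0.1548 0.5099 0.5244
-0.22 184 0.15 0.5099 0.5243
-0.215 136 0.1452 0.51 0.5242
-0.21 121 0.1509 0.51 0.524
-0.205 130 0.1567 0.5095 0.524
-0.2 166 0.1566 0.5093 0.5239
-0.195 56 0.1526 0.5096 0.5236
[ 0.44156708 -0.26949906  0.01256319] [ 0.59262304 -0.17199628  0.02589106]
```

View pics/w4.png

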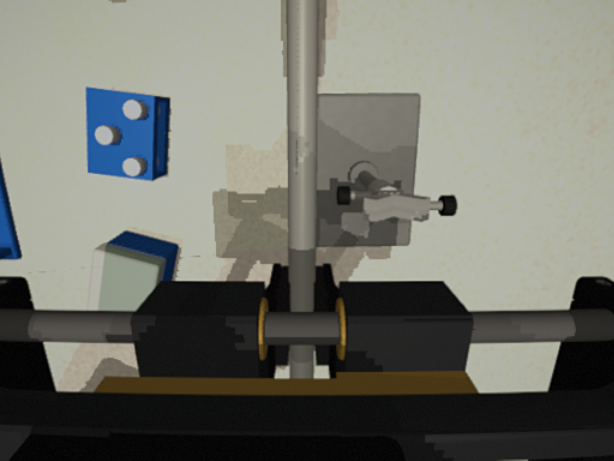

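The jaw is at (400,205) px, directly to the right of the boom. Its centre is about (0.517, -0.2155), its arm tops are at 0.1567, and the boom is held level. I'll move over it and lower.

Request:
servo_tool:
  rows:
    - [[-0.5, 12, 0, 0, 0, 0, 0], [-1, 30, 0, 0, 0, 0, 0], [-1.5, 48, 0, 0, 0, 0, 0], [-1.5, 58, 0, 0, 0, 0, 0], [-1.5, 58, 6, 0, 0, 0, 0], [-1.5, 58, 18, 0, 0, 0, 0], [-1.5, 58, 32, 0, 0, 0, 0], [-1.5, 58, 45, 0, 0, 0, 0], [-1.5, 58, 53, 0, 0, 0, 0], [-1.5, 58, 55, 0, 0, 0, 0]]

```text
clock: 14.27
eef_pos: [0.4908, -0.2124, 0.1452]
ee_rot: [1.0, 0.005, -0.002, -0.001]
ft_force: [0.7, 0.7, -3.2]
width: 0.115
```

```bash
python3 -c "
from h import *
st=env.state()
im,d=eyes.capture('wrist'); save('w5',im,1.2)
p,u,v=cloud('wrist',d,d>0,st)
print(st['eef_pos'],st['ee_rot'],st['width'],st['clock'])
for x in (.53,.545,.56,.59,.61):
    q=p[(abs(p[:,0]-x)<.005)&(p[:,2]>.13)&(p[:,2]<.2)&(abs(p[:,1]-st['eef_pos'][1])<.015)]
    if len(q)>3: print(round(x,3),q[:,2].max().round(4),q[:,1].mean().round(4))
q=p[(p[:,2]>.13)&(p[:,2]<.159)&(p[:,1]<-.18)&(p[:,1]>-.27)&(abs(p[:,0]-.52)<.03)]
for y in np.arange(-.27,-.18,.005):
    s=q[abs(q[:,1]-y)<.0025]
    if len(s)>2: print(round(y,4),len(s),s[:,2].max().round(4),s[:,0].min().round(4),s[:,0].max().round(4))
weigh(10)
"
```

```text
[ 0.49077748 -0.21238549  0.14520987] [ 0.9999857   0.00482668 -0.0017534  -0.00149165] 0.1154734824734921 14.2667
0.53 0.1679 -0.2129
0.545 0.1673 -0.2128
0.56 0.167 -0.2128
0.59 0.1668 -0.2126
0.61 0.1657 -0.2122
-0.255 37 0.15 0.5119 0.5247
-0.25 214 0.1512 0.5119 0.525
-0.245 173 0.1503 0.5116 0.5246
-0.24 99 0.1469 0.5143 0.5206
-0.235 171 0.1545 0.51 0.5249
-0.23 283 0.1571 0.5101 0.5245
-0.225 391 0.1587 0.4985 0.5244
-0.22 214 0.159 0.4985 0.5243
-0.205 322 0.1589 0.4983 0.5241
-0.2 302 0.1589 0.4997 0.524
-0.195 84 0.1526 0.5094 0.5237
t 14.82 pos [ 0.4921 -0.2143  0.1474] q [1.0e+00 4.3e-03 3.0e-04 2.0e-04] w 0.1193
F [ 0.096  0.163 -3.958] M [0.0067 0.1075 0.0054] se [0.192 0.197 0.138] [0.0079 0.0101 0.0091]
```

Request:
servo_tool:
  rows:
    - [[0, 0.5, 4, 0, 0, 0, 0], [0, 0.5, 8, 0, 0, 0, 0], [0, 0.5, 11, 0, 0, 0, 0], [0, 0.5, 12, 0, 0, 0, 0], [0, 0.5, 12, 0, 0, 0, 0], [0, 0.5, 12, 0, 0, 0, 0]]

```text
clock: 15.32
eef_pos: [0.492, -0.2151, 0.135]
ee_rot: [1.0, 0.004, -0.0, 0.0]
ft_force: [-1.3, -1.3, -2.8]
width: 0.115
```

```bash
python3 -c "
from h import *
weigh(6)"
```

```text
t 15.62 pos [ 0.492  -0.215   0.1351] q [1.0e+00 4.4e-03 1.0e-04 2.0e-04] w 0.1167
F [-0.814 -1.812 -3.194] M [-0.307   0.2321 -0.0719] se [0.087 0.235 0.147] [0.0235 0.019  0.0081]
```

Request:
servo_tool:
  rows:
    - [[0, 0.6, 0, 0, 0, 0, 0], [0, 1, 0, 0, 0, 0, 0], [0, 1, 0, 0, 0, 0, 0], [0, 1, 0, 0, 0, 0, 0]]

```text
clock: 15.95
eef_pos: [0.4919, -0.2153, 0.1349]
ee_rot: [1.0, 0.004, -0.0, -0.0]
ft_force: [-0.0, 0.3, -2.8]
width: 0.119
```

```bash
python3 -c "
from h import *
weigh(6)"
```

```text
t 16.25 pos [ 0.4918 -0.2154  0.1349] q [ 1.0e+00  4.4e-03 -2.0e-04 -2.0e-04] w 0.1207
F [-0.047  0.119 -4.138] M [0.0603 0.1317 0.027 ] se [0.096 0.113 0.244] [0.0121 0.0077 0.0105]
```

Request:
servo_tool:
  rows:
    - [[0, 0, 0.5, 0, 0, 0, 0], [0, 0, 1, 0, 0, 0, 0], [0, 0, 1, 0, 0, 0, 0], [0, 0, 1, 0, 0, 0, 0]]

```text
clock: 16.58
eef_pos: [0.4919, -0.2156, 0.1343]
ee_rot: [1.0, 0.004, -0.0, -0.0]
ft_force: [-1.9, 1.0, 0.4]
width: 0.118
```

```bash
python3 -c "
from h import *
weigh(8)"
```

```text
t 16.98 pos [ 0.4918 -0.2156  0.1341] q [ 1.0e+00  4.4e-03 -1.0e-04 -1.0e-04] w 0.1162
F [-1.488  1.711  0.983] M [0.2911 0.2573 0.0461] se [0.198 0.171 0.226] [0.01   0.0093 0.0108]
```

Request:
servo_tool:
  rows:
    - [[0, -0.3, -0.3, 0, 0, 0, 0], [0, -0.3, -0.3, 0, 0, 0, 0], [0, -0.3, -0.3, 0, 0, 0, 0]]

```text
clock: 17.23
eef_pos: [0.4919, -0.2156, 0.1343]
ee_rot: [1.0, 0.004, -0.0, 0.0]
ft_force: [-1.7, 1.6, -0.4]
width: 0.12
```

```bash
python3 -c "
from h import *
weigh(20)"
```

```text
t 18.23 pos [ 0.4919 -0.2155  0.1343] q [ 1.0e+00  4.4e-03 -0.0e+00  1.0e-04] w 0.1185
F [-2.398  0.106 -0.076] M [0.0354 0.3987 0.0106] se [0.106 0.137 0.116] [0.0172 0.0097 0.0058]
```

Request:
servo_tool:
  rows:
    - [[-0.5, 0, 0, 0, 0, 0, 0], [-0.5, 0, 0, 0, 0, 0, 0], [-0.5, 0, 0, 0, 0, 0, 0]]

```text
clock: 18.48
eef_pos: [0.4919, -0.2155, 0.1344]
ee_rot: [1.0, 0.004, 0.001, 0.0]
ft_force: [-0.9, -0.5, 0.2]
width: 0.121
```

```bash
python3 -c "
from h import *
weigh(24)"
```

```text
t 19.68 pos [ 0.4917 -0.2155  0.1344] q [1.0e+00 4.4e-03 3.0e-04 1.0e-04] w 0.1198
F [ 1.02   0.219 -1.565] M [ 0.0484 -0.1263  0.0107] se [0.232 0.119 0.115] [0.0068 0.0308 0.0049]
```

Request:
servo_tool:
  rows:
    - [[0.15, 0, 0.2, 0, 0, 0, 0], [0.15, 0, 0.2, 0, 0, 0, 0], [0.15, 0, 0.2, 0, 0, 0, 0]]

```text
clock: 19.93
eef_pos: [0.4917, -0.2155, 0.1343]
ee_rot: [1.0, 0.004, 0.0, 0.0]
ft_force: [1.2, -0.0, -1.1]
width: 0.115
```

```bash
python3 -c "
from h import *
weigh(12); weigh(12)
st=env.state()
im,d=eyes.capture('wrist'); save('w6',im,1.2)
p,u,v=cloud('wrist',d,d>0,st)
for x in (.53,.545,.56,.59,.61):
    q=p[(abs(p[:,0]-x)<.005)&(p[:,2]>.13)&(p[:,2]<.2)&(abs(p[:,1]-st['eef_pos'][1])<.015)]
    if len(q)>3: print(round(x,3),q[:,2].max().round(4),q[:,1].mean().round(4))
"
```

```text
t 20.53 pos [ 0.4917 -0.2155  0.1342] q [1.0e+00 4.4e-03 1.0e-04 1.0e-04] w 0.1207
F [ 1.703  0.161 -0.067] M [ 0.0205 -0.2776  0.0006] se [0.125 0.087 0.185] [0.0068 0.0083 0.0064]
t 21.13 pos [ 0.4917 -0.2155  0.1342] q [1.0e+00 4.4e-03 1.0e-04 1.0e-04] w 0.1203
F [ 1.899 -0.362  0.396] M [ 0.0133 -0.2999  0.0003] se [0.133 0.154 0.151] [0.0058 0.011  0.0085]
0.53 0.1584 -0.216
0.545 0.1584 -0.2159
0.56 0.1576 -0.2156
0.59 0.1579 -0.2153
0.61 0.1582 -0.2152
```

Balance estimates in the air and on the jaw agree to about ±3 mm, so this is nearly balanced. I'll do a short release test, with the fingers staying close by to regrip.

Request:
servo_tool:
  rows:
    - [[0, 0, 0, 0, 0, 0, 20], [0, 0, 0, 0, 0, 0, 20]]

```text
clock: 21.35
eef_pos: [0.4906, -0.2149, 0.1338]
ee_rot: [1.0, 0.005, -0.001, -0.001]
ft_force: [-0.2, -0.0, -0.4]
width: 0.177
```

```bash
cat >> h.py <<'E'
def tilt(name):
    st=env.state()
    im,d=eyes.capture('wrist'); save(name,im,1.2)
    p,u,v=cloud('wrist',d,d>0,st)
    q=p[(p[:,0]>.53)&(p[:,0]<.61)&(p[:,2]>.12)&(p[:,2]<.2)&(abs(p[:,1]+.2155)<.003)]
    f=np.polyfit(q[:,0]-.517,q[:,2],1); print(st["clock"].round(2),st["width"].round(3),"slope deg",np.degrees(f[0]).round(2),"z",f[1].round(4),len(q))
E
python3 -c "
from h import *
tilt('w7');tilt('w8')"
```

```text
Traceback (most recent call last):
  File "h.py", line 27, in tilt
    f=np.polyfit(q[:,0]-.517,q[:,2],1); print(st["clock"].round(2),st["width"].round(3),"slope deg",np.degrees(f[0]).round(2),"z",f[1].round(4),len(q))
                                              ^^^^^^^^^^^^^^^^^
AttributeError: 'float' object has no attribute 'round'
```

```bash
sed -i 's/st\["clock"\].round(2),st\["width"\].round(3)/round(float(st["clock"]),2),round(float(st["width"]),3)/' h.py
python3 -c "
from h import *
tilt('w7');tilt('w8')"
```

```text
21.4 0.189 slope deg -0.23 z 0.1559 2417
21.45 0.19 slope deg -0.36 z 0.1559 2434
```

```bash
python3 -c "
from h import *
for i in range(6): tilt('w9')"
```

```text
21.5 0.194 slope deg -0.43 z 0.1559 2425
21.55 0.197 slope deg -0.43 z 0.1559 2375
21.6 0.197 slope deg -0.31 z 0.1559 2349
21.65 0.197 slope deg -0.27 z 0.1559 2364
21.7 0.199 slope deg -0.09 z 0.1558 2400
21.75 0.2 slope deg -0.1 z 0.1558 2456
```

Request:
servo_tool:
  rows:
    - [[0, 0, 0, 0, 0, 0, 60], [0, 0, 0, 0, 0, 0, 60], [0, 0, 0, 0, 0, 0, 60], [0, 0, 0, 0, 0, 0, 60], [0, 0, 0, 0, 0, 0, 60], [0, 0, 0, 0, 0, 0, 60]]

```text
clock: 22.3
eef_pos: [0.4916, -0.2154, 0.1341]
ee_rot: [1.0, 0.004, -0.0, -0.0]
ft_force: [0.3, 0.1, -0.2]
width: 0.549
```

```bash
python3 -c "
from h import *
for i in range(6): tilt('w10')"
```

```text
22.3 0.549 slope deg -0.17 z 0.1558 2427
22.35 0.574 slope deg -0.2 z 0.1559 2438
22.4 0.588 slope deg -0.22 z 0.1559 2439
22.45 0.587 slope deg -0.18 z 0.1559 2427
22.5 0.594 slope deg -0.16 z 0.1559 2443
22.55 0.598 slope deg -0.19 z 0.1559 2430
```

Steady and level. Lifting straight up and clear.

Request:
servo_tool:
  rows:
    - [[0, 0, -4, 0, 0, 0, 60], [0, 0, -12, 0, 0, 0, 60], [0, 0, -24, 0, 0, 0, 60], [0, 0, -40, 0, 0, 0, 60], [0, 0, -58, 0, 0, 0, 60], [0, 0, -76, 0, 0, 0, 60], [0, 0, -92, 0, 0, 0, 60], [0, 0, -100, 0, 0, 0, 60], [0, 0, -100, 0, 0, 0, 60], [0, 0, -100, 0, 0, 0, 60]]

```text
clock: 23.43
eef_pos: [0.4916, -0.2154, 0.2345]
ee_rot: [1.0, 0.004, 0.0, 0.0]
ft_force: [-1.0, 0.8, -0.4]
width: 0.6
```

```bash
python3 -c "
from h import *
tilt('w11');tilt('w11')
im,d=eyes.capture('scene'); save('s2',im[100:340,120:380],3)
for l in('tube_rack','tip_box','reagent_bottle'):
    r=eyes.masks_of('scene',l)
    if r: print(l,r[0]['extent'])
p,u,v=cloud('scene',d,d>0)
q=p[(abs(p[:,1]+.2155)<.02)&(p[:,2]>.145)&(p[:,2]<.19)]
for x in np.arange(.34,.72,.03):
    s=q[abs(q[:,0]-x)<.01]
    if len(s): print(round(x,2),s[:,2].max().round(4),s[:,1].mean().round(4))
tilt('w12')
"
```

```text
23.43 0.6 slope deg -0.18 z 0.1559 823
23.48 0.6 slope deg 0.03 z 0.1557 864
tube_rack [238.8, 183.2, 266.0, 213.2]
tip_box [154.9, 129.4, 188.2, 232.2]
reagent_bottle [259.6, 219.2, 281.2, 248.9]
0.37 0.1749 -0.2146
0.4 0.1728 -0.2153
0.43 0.1576 -0.2141
0.46 0.1569 -0.2139
0.49 0.1564 -0.2145
0.52 0.1564 -0.2149
0.55 0.1571 -0.2151
0.58 0.1571 -0.2149
0.61 0.1573 -0.2143
0.64 0.1706 -0.2139
0.67 0.1716 -0.2142
0.7 0.1704 -0.214
23.73 0.597 slope deg -0.1 z 0.1557 862
```

View pics/s2.png

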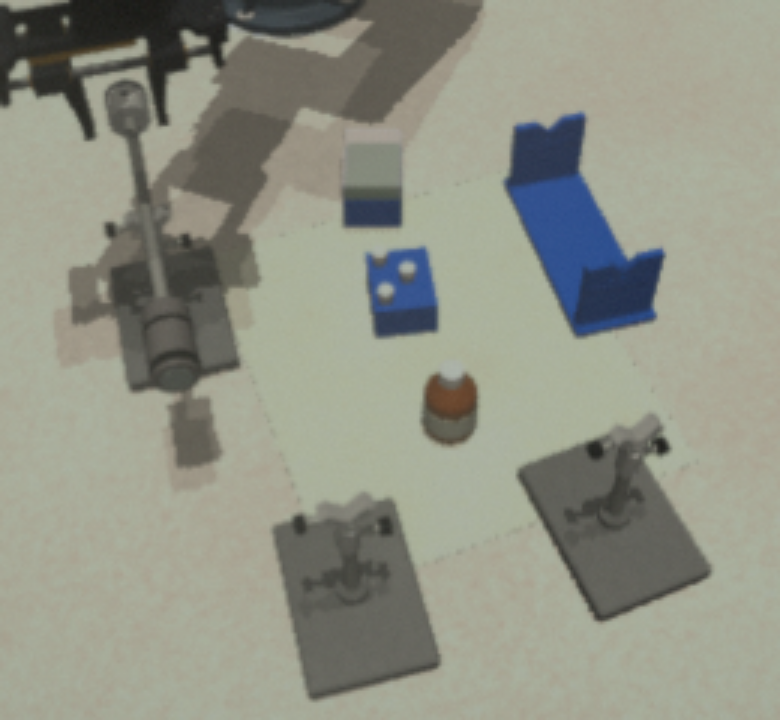

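The boom lies level in the jaw at (150,215) px, free of the gripper. The rack is empty and the bystanders have not moved. The tip_box mask hit the boom this time, but the box itself shows at (373,180), where it started.

```bash
python3 -c "
from h import *
tilt('w13'); print(env.sign_off())"
```

```text
23.78 0.598 slope deg -0.1 z 0.1558 868
the job is handed in; nothing more can be done
None
```

The boom now rests level and released in the jaw of the rightmost stand, and I handed the job in at about 24 s of the 72 s allowed. No verdict was reported.

**What I did:** I lifted the boom slightly in its rack to weigh it, at about 0.40 kg. I then regripped it about 25 mm from the estimated balance point so the fingers would clear the jaw. I carried it over, laid it in the jaw with only a few newtons of contact, and trimmed out the side forces. A short trial release held level, so I opened fully and withdrew. The estimate was good enough that I never had to shift the boom along the jaw.

**Last checks:**
- **Boom:** it leaned about 0.1° in the final look and held steady for over 2 s after release. Its axis was within about 1 mm of the groove.
- **Bystanders:** all three look unmoved in the last picture.

**What disagreed:**
- **Balance point:** the wrist moments are noisy. The in-air and on-jaw estimates differed by a few millimetres, and the trial release settled it.
- **Tip box:** in the final look the network put its `tip_box` mask on the boom, so I checked the box by eye only.

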